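# Open the carton and raise the warning lamp's mast

### The arm

A 6-joint arm with a two-finger parallel gripper is mounted at the origin on the work surface. World frame = base frame: x ahead of the robot, y to its left, z up, the work surface at z = 0. Lengths are in mm, angles in rad, forces in N, time in s.
With the tool pointing down it reaches from about 350 to 775 mm from the base axis. Payload 7.3 kg.
Tool frame: the origin (TCP) lies between the finger pads; the fingertips stand 22 mm ahead of it and the grasp point (between the pads) lies 3 mm ahead of it (nose_length is the distance from the TCP to the fingertips, in mm); z points along the fingers, y is the direction in which the jaws open and shut (so a half turn about z gives the same grasp; the last joint's range is limited). The gripper opens to 92 mm and grips with 3 to 60 N. Pads are 19 mm wide; open, the fingers measure 130 mm over their backs; the gripper's body (75 mm by 190 mm) begins 47 mm behind the grasp point.
Start: joints at [-1.248, 0.342, 1.524, -0, 1.275, -0.146], TCP at [237.227, -468.365, 248.741] pointing down, gripper open.
Joint ranges: [-2.53, 2.53], [-0.77, 2.02], [0.04, 2.7], [-1, 4.14], [0.28, 2.66], [-3.11, 3.11]. Speed limits (rad/s): [2.57, 2.57, 3.14, 3.14, 3.14, 3.14].

### API

Orientations are given as [roll, pitch, yaw] about the fixed x, y, z axes, in that order (R = Rz(yaw) Ry(pitch) Rx(roll)).
In Python, from plant import get_obs, capture, close_job, nose_length gives the robot as it stands.
- The arm moves only by the tool step_arm, never from a script. Its argument "increments" is text: rows parted by semicolons, each of 7 numbers parted by spaces: the turn, a rotation vector about the tool's x, y, z in rad, then the shift along the tool's x, y, z in mm, then the opening, from -1 (shut) to 1 (fully open). A call has 1 to 20 rows; each row is the pose to reach, as a shift and turn from the pose commanded when the call began, along the tool's axes at that moment; what a row does not reach only later rows make up. A row lasts 1/8 s, in which the tool goes at most 62.5 mm and 10.7 degrees, less where a joint would pass 70% of its speed; a pose out of reach is approached as far as the arm can. A call with a gripper value outside its range is refused whole. The fingers move at their own pace and stop on an object; the grip force is fixed at half the most. Time passes only in rows, so rows that repeat a pose let the fingers close. It gives the time, the measured TCP pose, the force and the opening at its end, in the units of the state.
- get_obs(): the state, without advancing time (a new reading comes with each control period).
- capture(name): name is "side" or "top"; returns a dict with "frame" (420x560x3 uint8, red, green, blue), "K" (3x3 intrinsics, pixels), "extrinsics" (4x4, takes a point from world to camera coordinates). Camera axes: x right, y down, z forward; pixel columns grow to the right and rows downward; lengths in mm; the calibration is good to about 2 mm. A picture is of the moment at which its call begins. There is no depth.
- close_job(): hands the job in, once; it reports no verdict.
The state is a dict: "time": time; "joint_positions": joint angles; "dq": joint speeds; "tau": joint torques, N m; "tool_pos": TCP position; "tcp_rot": TCP orientation; "contact_force": force on the tool from outside, world axes, zero at the start; "moment": the same for the moment, N m; "grip_width": finger opening in mm.
Only numpy, scipy, OpenCV 4.12 (cv2) and the standard library are available. Lean on these libraries where they do the work, as an engineer would, in place of code of your own. Each camera call takes 0.05 s, during which the arm holds its last target.

### The job

Swing both top flaps of the carton well past upright so that they lie open to the outside, then take the black handle of the warning lamp packed inside so that its red release button is squeezed in, and draw the telescoping mast straight up past its first stop to its second stop, fully out. Finish while still holding it there with the button squeezed in, so that the catch stays free for me to fit the safety pin. Leave the mask packs in the carton and everything else on the table alone.

Things in the scene. Friction and masses are not known exactly. Their poses are not given: they have to be found in the camera images.
- carton: Brown shipping carton, fixed to the table, outside 308 x 208 mm, rim 165 mm above the table, walls 4 mm. Origin at the centre of its underside, z up; its long side is along its x. It contains the lamp at one end of its length and a bundle of mask packs at the other.
- flap_left (a joint): Hinge angle (rad) of the flap on the carton's +y long side: 0 = shut flat, 1.57 = upright, 3.0 = end of swing, folded out nearly flat. The flap is 296 mm along the carton's x, reaches 90 mm from the hinge to its free edge, 4 mm thick, 50 g; it stays where left (hinge friction 0.035 N m). Starts ajar at 0.55 to 0.9: a gap of 50 mm or more between the two free edges. Push outwards on the inner face near the free edge, in an arc about the hinge.
- flap_left_hinge (a point): Middle of the left flap's hinge line, 165 mm above the table; does not move as the flap swings.
- flap_left_edge (a point): Middle of the left flap's free edge, on its inner face (the underside when shut), 90 mm from the hinge.
- flap_right (a joint): Hinge angle (rad) of the flap on the carton's -y long side; same sizes, values and start as the left one, opening the other way.
- flap_right_hinge (a point): Middle of the right flap's hinge line, 165 mm above the table; does not move.
- flap_right_edge (a point): Middle of the right flap's free edge, on its inner face, 90 mm from the hinge.
- handle: Black bar handle on top of the lamp's mast: 90 mm along its x, 26 mm along its y, 30 mm high along z. Origin at its centre, 137 mm above the table when the mast is down, so its top is 13 mm below the carton's rim. Grip it across its y at the middle: the red button is on its +y side. Below it are 27 mm of free mast tube (22 mm diameter), then an amber lens of 48 mm diameter. The handle moves only up and down; the lamp's grey round base (116 mm diameter) is fixed in the carton.
- release (a joint): Travel (m) of the red release button: 0 = out, 0.007 = fully squeezed in, towards the handle's -y. Spring: 3 N to start, 6 N fully in; a grip of 15 N or more keeps it in. Out, its pin locks the mast at whichever stop it has reached (down, first, second); squeezed in by 5 mm or more, the mast slides freely.
- release_face (a point): Centre of the button's outer face, 44 mm along the handle by 20 mm high, at mid-height of the handle; 22 mm from the handle's centre (9 mm proud of its side) when out, 2 mm proud when fully in. Handle and button together are 35 mm wide, 28 mm when squeezed.
- mast (a joint): How far the mast is drawn up (m): 0 = down, locked; 0.075 = first stop (the catch snaps in there only if the button is out); 0.150 = second stop, the hard end of its travel. Moving mass 0.3 to 0.7 kg, sliding friction 1 N: with the button in and nothing holding it, the mast sinks back.
- bundle: Banded bundle of three white and teal mask packs, loose, 95 x 150 x 100 mm high, 0.3 kg, standing in the other end of the carton. Origin at the centre of its underside. Leave alone.
- mask_box_a: White and teal mask box lying on the table, 190 x 100 x 80 mm high; origin under its centre. Leave alone.
- mask_box_b: Another such mask box. Leave alone.
- sanitizer: Clear bottle with a blue cap, 60 mm diameter, 150 mm high; origin under its centre. Leave alone.
- tape_roll: Roll of brown tape lying flat, 100 mm diameter, 48 mm high; origin under its centre. Leave alone.
- mug: Blue mug, 80 mm diameter, 95 mm high; origin under its centre. Leave alone.
- radio: Black hand radio lying flat, 60 x 100 x 32 mm with a 90 mm aerial; origin under its centre. Leave alone.

How it is judged (in metres and radians):
On the way, in this order (a step that is already met when the one before it is completed fails the run):
1. both carton flaps are swung well outwards (more than 2.2 rad) while the mast is still down (value of joint each of flap_left, flap_right above 2.2 rad and value of joint mast below 0.01 m), for 0.2 s.
2. the gripper squeezes the release button in (at least 5 mm) (value of joint release above 0.005 m and contact force between the fingers and handle above 2 N), for 0.1 s.
At the end, for the whole second after the job is handed in: The mast is at its second stop (at least 143 of 150 mm out) and still, the fingers hold the handle with more than 2 N and the button squeezed in at least 5 mm, so that only the gripper carries the mast; both flaps still lie open beyond 2.2 rad (all of step 2 and value of joint each of flap_left, flap_right above 2.2 rad and value of joint mast above 0.143 m and contact force between handle and bundle below 0.3 N and linear speed of handle below 0.01 m/s); the arm keeps its last pose, push and grip.
It fails at once if a bystander on the table or the bundle in the carton is shifted more than 30 mm (distance of any of bundle, mask_box_a, mask_box_b, sanitizer, tape_roll, mug, radio from where it was at the start of the episode above 0.03 m).
It fails at once if a bystander is tipped over (angle between any of bundle, mask_box_a, mask_box_b, sanitizer, tape_roll, mug, radio's own z axis and vertical above 0.4 rad).
It also fails if it takes over 69 s, if anything falls off the work surface, if the arm or the gripper's body presses on something with over 40 N, if the wrist force passes 120 N, or if a joint passes its speed limit or range.

## Working session

There is one attempt and no reset: what is moved stays moved. The work goes in short steps, Python scripts to look and compute and a tool call to move; the robot and the scene stay as the last step left them, time stands still between calls to the robot, and variables do not carry over. Pictures are saved under pics/ and viewed, and the job is handed in when it is done.

Besides the shell and the picture viewer there is one more tool, called after ">>>" in YAML: its name, and indented under it one key for each argument. step_arm: Moves the arm, as the interface text tells. Its arguments: {"type":"object","properties":{"increments":{"type":"string"}},"required":["increments"]}

```bash
mkdir -p pics; ls; python3 - <<'E'
from plant import get_obs,capture,nose_length
import cv2,numpy as np
o=get_obs()
for k in o: print(k,o[k])
for n in("top","side"):
    c=capture(n); cv2.imwrite(f"pics/{n}0.png",cv2.resize(c["frame"][:,:,::-1],(800,600),interpolation=cv2.INTER_CUBIC)); cv2.imwrite(f"pics/{n}0_raw.png",c["frame"][:,:,::-1])
    print(n,c["K"].tolist(),np.round(c["extrinsics"],4).tolist())
E
```

```text
pics
time 0.0
joint_positions [-1.24799157e+00  3.42727337e-01  1.52501743e+00 -3.20900027e-05
  1.27537979e+00 -1.46031909e-01]
dq [ 2.11254355e-03  1.09401158e-03  4.58856302e-05 -1.59648932e-04
 -2.55733282e-04 -2.40919735e-03]
tau [ 1.82439664e-03 -4.31234944e+01 -2.44215310e+01  7.18552410e-02
  5.58847818e-02 -1.23824066e-04]
tool_pos [ 237.09875795 -467.99683736  248.04239184]
tcp_rot [-3.14007259e+00 -1.92554199e-04  4.68845881e-01]
contact_force [0.10095297 0.13483634 0.03581962]
moment [ 0.01393571 -0.0523255   0.01558524]
grip_width 91.88593151937863
top [[538.0831553808181, 0.0, 281.3703360569695], [0.0, 538.0831553808181, 212.71006691960085], [0.0, 0.0, 1.0]] [[-0.0727, -0.9973, 0.0031, 18.0463], [-0.9771, 0.0706, -0.2009, 529.4486], [0.2001, -0.0176, -0.9796, 1776.6456], [0.0, 0.0, 0.0, 1.0]]
side [[453.1013981489273, 0.0, 283.0618731202725], [0.0, 453.1013981489273, 212.35736283551654], [0.0, 0.0, 1.0]] [[0.9996, -0.0287, 0.008, -503.6973], [-0.0141, -0.6915, -0.7223, 102.4192], [0.0263, 0.7218, -0.6916, 1678.7726], [0.0, 0.0, 0.0, 1.0]]
```

View pics/top0.png

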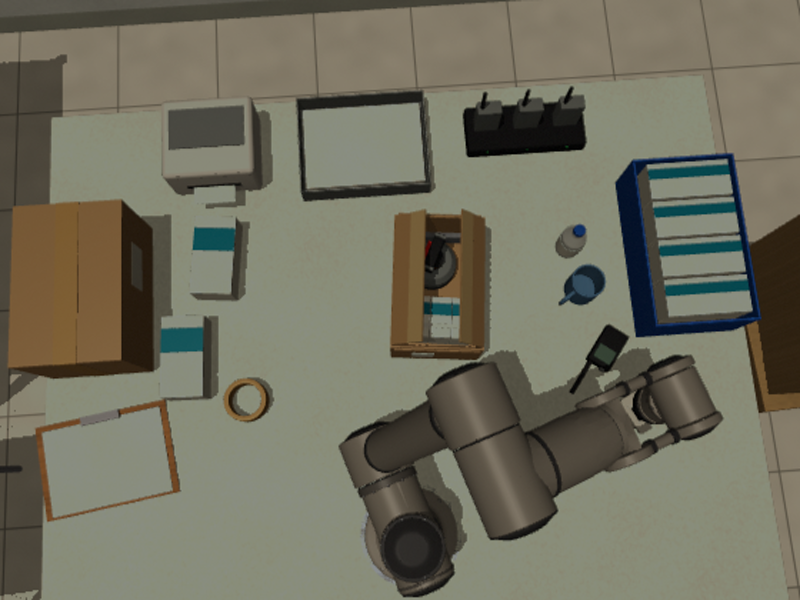

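View pics/side0.png

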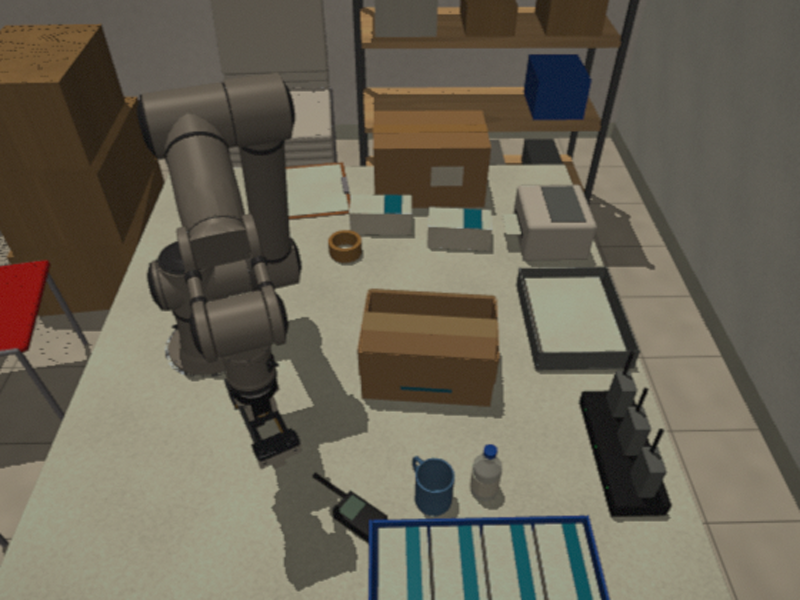

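The top view shows the carton at about (440,285) with its long side along world x. The lamp is at the far end, near (437,255), and the bundle at the near end. The side view shows the carton at about (430,345), with the lamp hidden behind the right flap. Next I'll enlarge crops of both.

```bash
cat > h.py <<'E'
import cv2,numpy as np
from plant import get_obs,capture
def crop(n,name,x0,y0,x1,y1,s):
    c=capture(n); f=c["frame"][y0:y1,x0:x1,::-1]
    f=cv2.resize(f,None,fx=s,fy=s,interpolation=cv2.INTER_CUBIC)
    for x in range((x0+9)//10*10,x1,10):
        cv2.line(f,((x-x0)*s,0),((x-x0)*s,6),(0,255,255),1); 
        if x%20==0: cv2.putText(f,str(x),((x-x0)*s,16),0,.35,(0,255,255),1)
    for y in range((y0+9)//10*10,y1,10):
        cv2.line(f,(0,(y-y0)*s),(6,(y-y0)*s),(0,255,255),1)
        if y%20==0: cv2.putText(f,str(y),(8,(y-y0)*s+4),0,.35,(0,255,255),1)
    cv2.imwrite(f"pics/{name}.png",f); return c
def cal(n):
    c=capture(n); return c["K"],c["extrinsics"]
def back(K,E,uv,z):
    d=E[:3,:3].T@np.linalg.solve(K,[uv[0],uv[1],1]); o=-E[:3,:3].T@E[:3,3]
    return o+d*(z-o[2])/d[2]
def proj(K,E,p):
    q=E[:3,:3]@np.asarray(p,float)+E[:3,3]; q=K@q; return q[:2]/q[2]
E
python3 - <<'E'
from h import *
crop("top","t1",265,140,350,255,5)
crop("side","s1",240,190,360,290,6)
E
```

```text
(no output)
```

View pics/t1.png

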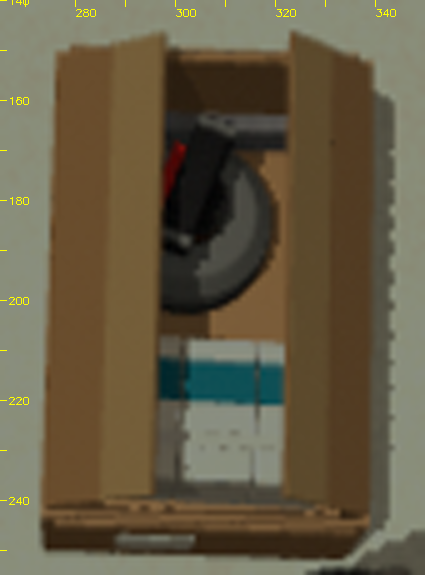

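View pics/s1.png

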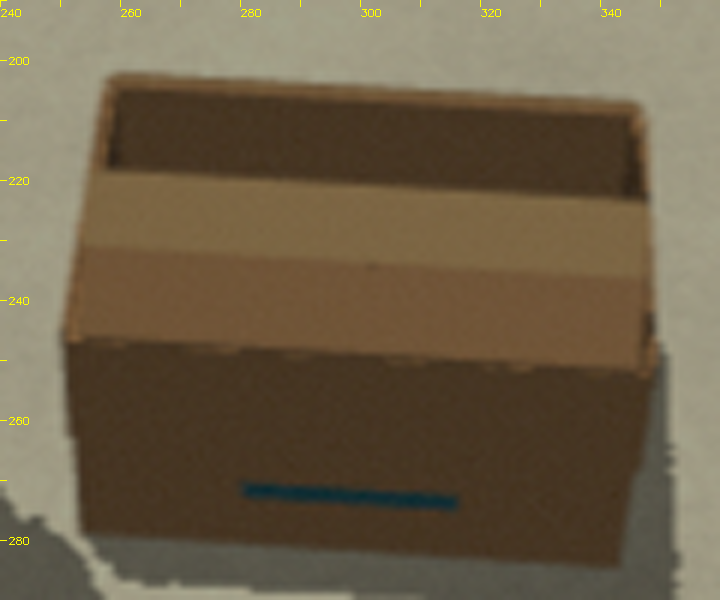

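```bash
python3 - <<'E'
from h import *
K,E=cal("top");print("camtop",-E[:3,:3].T@E[:3,3])
for p in [(272.5,243),(338.5,243),(276,150),(338.5,153)]: print("top",p,back(K,E,p,165).round(1))
for p,z in [((304.5,164),152),((301,188),152),((303,176),152),((300.5,168),142),((296.5,178),142)]: print("handle",p,back(K,E,p,z).round(1))
K,E=cal("side");print("camside",-E[:3,:3].T@E[:3,3])
for p in [(250.5,246.5),(348.5,252),(257.5,202.5),(347,207.5)]: print("side",p,back(K,E,p,165).round(1))
for p in [(253.5,279),(343,284.5)]: print("side",p,back(K,E,p,0).round(1))
E
```

```text
camtop [ 163.07370541   11.95398397 1846.72011889]
top (272.5, 243) [411.4  16.7 165. ]
top (338.5, 243) [ 396.3 -191.   165. ]
top (276, 150) [716.6 -16.  165. ]
top (338.5, 153) [ 691.7 -218.9  165. ]
handle (304.5, 164) [ 666.3 -106.   152. ]
handle (301, 188) [586.4 -88.1 152. ]
handle (303, 176) [626.1 -97.8 152. ]
handle (300.5, 168) [656.6 -92.5 142. ]
handle (296.5, 178) [623.6 -76.7 142. ]
camside [  460.80051756 -1155.46392096  1238.96892149]
side (250.5, 246.5) [ 393.7 -189.   165. ]
side (348.5, 252) [ 702.2 -218.9  165. ]
side (257.5, 202.5) [413.5  17.3 165. ]
side (347, 207.5) [724.3 -14.6 165. ]
side (253.5, 279) [ 397.2 -190.1    0. ]
side (343, 284.5) [ 701.2 -220.3    0. ]
```

```bash
python3 - <<'E'
from h import *
from scipy.optimize import least_squares
cam={n:cal(n) for n in("top","side")}
def P(p,l):
    cx,cy,w=p[:3]; c,s=np.cos(w),np.sin(w)
    return [cx+c*l[0]-s*l[1],cy+s*l[0]+c*l[1],l[2]]
def ed(p,side,x):
    t=p[3] if side>0 else p[4]
    return P(p,[x,side*(104-90*np.cos(t)),165+90*np.sin(t)])
obs=[]
for n,l,u in [("top",(-154,104,165),(272.5,243)),("top",(-154,-104,165),(338.5,243)),("side",(-154,-104,165),(250.5,246.5)),("side",(154,-104,165),(348.5,252)),("side",(-154,-104,0),(253.5,279)),("side",(154,-104,0),(343,284.5))]:
    obs.append((n,lambda p,l=l:P(p,l),u))
for s,x,u,n in [(1,148,(298,146.6),"top"),(1,-148,(295,240),"top"),(-1,148,(323,146.6),"top"),(-1,-148,(321.6,239),"top"),(-1,-148,(254,218.5),"side"),(-1,148,(347.5,223),"side")]:
    obs.append((n,lambda p,s=s,x=x:ed(p,s,x),u))
f=lambda p:np.concatenate([proj(*cam[n],g(p))-u for n,g,u in obs])
r=least_squares(f,[557,-102,-.1,.7,.7],loss="soft_l1"); print(r.x.round(3)); print(f(r.x).reshape(-1,2).round(1))
E
```

```text
[ 5.56387e+02 -1.00928e+02 -9.40000e-02  6.20000e-01  8.79000e-01]
[[-0.2 -0.4]
 [-0.2  1. ]
 [-0.1  0.2]
 [-0.7  0. ]
 [-1.1  0. ]
 [-0.4 -0.3]
 [-0.5 -0.3]
 [ 1.1 -1.4]
 [-0.7 -1.5]
 [ 0.2 -0.7]
 [-0.5  0.1]
 [ 0.   0.5]]
```

>>> step_arm:
  increments: "0 0 0 0 0 -40 -1; 0 0 -0.1 40 -15 -72 -1; 0 0 -0.25 85 -34 -72 -1; 0 0 -0.4 130 -52 -72 -1; 0 0 -0.55 180 -71 -72 -1; 0 0 -0.7 230 -91 -72 -1; 0 0 -0.85 280 -110 -72 -1; 0 0 -1.008 330 -130 -72 -1; 0 0 -1.008 380 -150 -72 -1; 0 0 -1.008 425 -168 -72 -1; 0 0 -1.008 446 -176 -72 -1; 0 0 -1.008 446 -176 -72 -1; 0 0 -1.008 446 -176 -72 -1"

```text
time: 2.02
tool_pos: [555.0, -110.8, 320.7]
tcp_rot: [-3.141, 0.001, 1.476]
contact_force: [0.4, -0.3, -0.2]
grip_width: 0.7
```

```bash
python3 - <<'E'
from h import *
o=get_obs();print(o["time"],o["tool_pos"],o["tcp_rot"],o["joint_positions"],o["grip_width"],o["contact_force"])
c=capture("side");cv2.imwrite("pics/s2.png",c["frame"][:,:,::-1])
E
```

```text
2.025 [ 554.97779318 -110.83746589  320.68264348] [-3.14109268e+00  5.81971823e-04  1.47590676e+00] [-3.32171588e-01  3.76783334e-01  1.27438964e+00 -6.85383728e-04
  1.49076886e+00 -2.37226966e-01] 0.7378953116077979 [ 0.4273638  -0.29475085 -0.21274546]
```

View pics/s2.png

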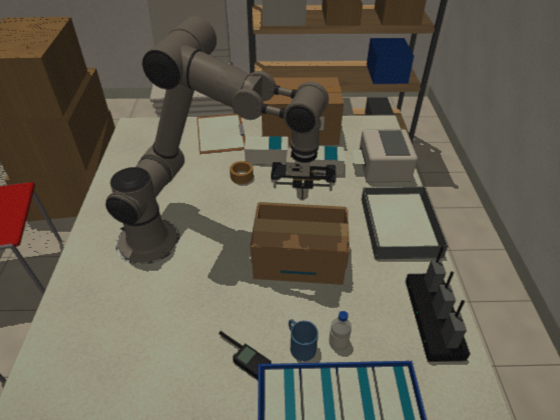

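The gripper is shut above the gap at about (303,185) in the side view, well clear of the flaps. Next I lower it into the gap and push the right flap outward in an arc.

>>> step_arm:
  increments: "0 0 0 0 0 50 -1; 0 0 0 0 0 92 -1; 0 0 0 0 0 94 -1; 0 0 0 -20 0 90 -1; 0 0 0 -40 0 84 -1; 0 0 0 -55 0 76 -1; 0 0 0 -70 0 68 -1; 0 0 0 -85 0 60 -1; 0 0 0 -98 0 60 -1; 0 0 0 -110 0 62 -1; 0 0 0 -122 0 68 -1; 0 0 0 -130 0 73 -1; 0 0 0 -138 0 80 -1; 0 0 0 -146 0 88 -1; 0 0 0 -151 0 96 -1; 0 0 0 -154 0 103 -1; 0 0 0 -157 0 109 -1; 0 0 0 -157 0 109 -1; 0 0 0 -157 0 109 -1"

```text
time: 4.45
tool_pos: [541.0, -266.1, 212.0]
tcp_rot: [3.141, 0.0, 1.477]
contact_force: [-0.4, -0.6, 0.7]
grip_width: 0.3
```

```bash
python3 - <<'E'
from h import *
crop("side","s3",220,170,360,290,5)
E
```

```text
(no output)
```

View pics/s3.png

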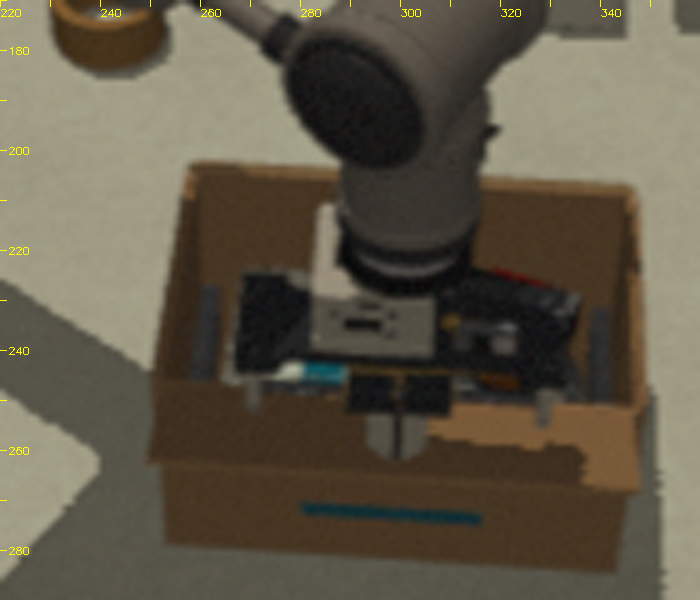

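The side view shows the right flap swung out and lying over the front wall, with its edge at v≈262-268. Next is the left flap.

>>> step_arm:
  increments: "0 0 0 10 0 -50 -1; 0 0 0 40 0 -95 -1; 0 0 0 90 0 -100 -1; 0 0 0 140 0 -90 -1; 0 0 0 155 0 -40 -1; 0 0 0 158 0 0 -1; 0 0 0 170 0 0 -1; 0 0 0 185 0 -8 -1; 0 0 0 205 0 -18 -1; 0 0 0 225 0 -28 -1; 0 0 0 245 0 -40 -1; 0 0 0 259 0 -48 -1; 0 0 0 271 0 -48 -1; 0 0 0 283 0 -46 -1; 0 0 0 295 0 -40 -1; 0 0 0 303 0 -34 -1; 0 0 0 311 0 -27 -1; 0 0 0 317 0 -20 -1; 0 0 0 322 0 -13 -1; 0 0 0 326 0 -7 -1"

```text
time: 7.0
tool_pos: [571.4, 58.6, 218.1]
tcp_rot: [-3.141, 0.0, 1.477]
contact_force: [1.2, -1.0, -0.0]
grip_width: 0.6
```

>>> step_arm:
  increments: "0 0 0 3 0 6 -1; 0 0 0 5 0 10 -1; 0 0 0 5 0 10 -1"

```text
time: 7.38
tool_pos: [571.8, 63.5, 208.4]
tcp_rot: [-3.141, 0.0, 1.477]
contact_force: [0.5, -0.9, 0.3]
grip_width: 0.5
```

```bash
python3 - <<'E'
from h import *
crop("side","s4",220,170,360,290,5)
crop("top","t4",240,130,360,260,4)
E
```

```text
(no output)
```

View pics/s4.png

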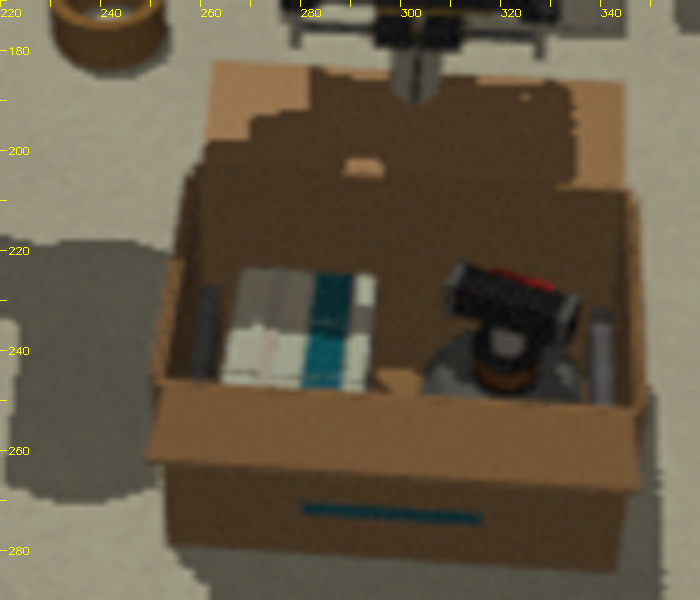

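View pics/t4.png

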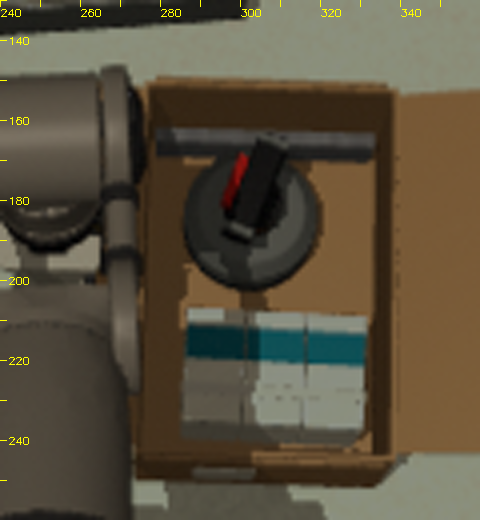

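Both flaps are swung out, and the lamp handle is in clear view: about (304,178) in the top view and (320,230) in the side view. I'll enlarge the handle in both views.

```bash
python3 - <<'E'
from h import *
crop("side","s5",295,215,345,255,14)
crop("top","t5",280,155,325,205,12)
E
```

```text
(no output)
```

View pics/s5.png

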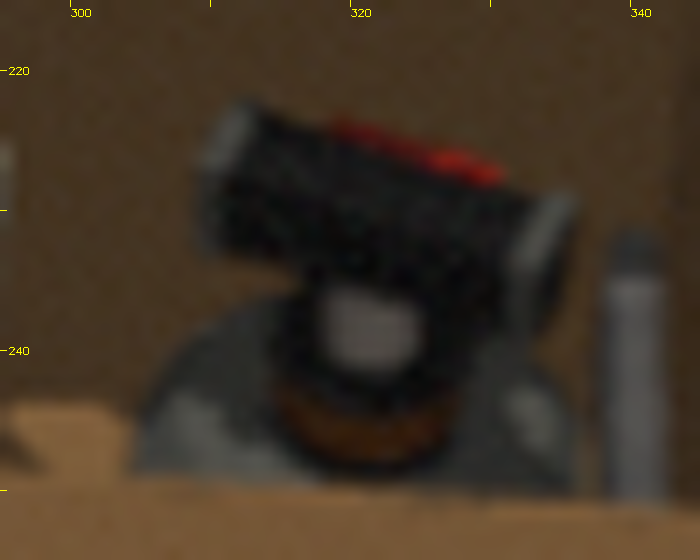

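View pics/t5.png

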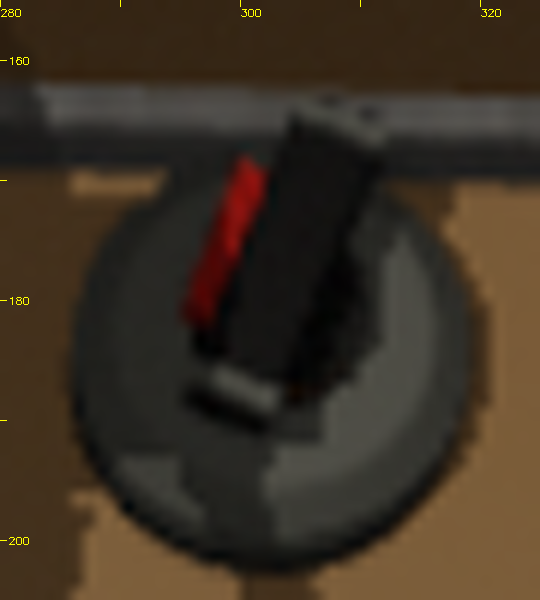

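```bash
python3 - <<'E'
from h import *
from scipy.optimize import least_squares
cam={n:cal(n) for n in("top","side")}
S={"-+":(-45,13),"--":(-45,-13),"++":(45,13),"+-":(45,-13)}
obs=[("side","-+",(312.1,222.4)),("side","--",(309.5,227)),("side","++",(335.9,228.9)),("side","+-",(332.1,234.1)),
("top","++",(304.2,164.2)),("top","+-",(311.8,166.8)),("top","-+",(298,186)),("top","--",(303.5,188))]
for n,k,u in obs: print(n,k,back(*cam[n],u,152).round(1))
def f(p,names=("top","side")):
    c,s=np.cos(p[2]),np.sin(p[2]); r=[]
    for n,k,u in obs:
        if n in names:
            x,y=S[k]; r+=list(proj(*cam[n],(p[0]+c*x-s*y,p[1]+s*x+c*y,152))-u)
    return np.array(r)
for nm in (("top",),("side",),("top","side")):
    r=least_squares(lambda p:f(p,nm),[626,-98,-.2],loss="soft_l1",f_scale=.5); print(nm,r.x.round(3)); print(f(r.x,nm).reshape(-1,2).round(1).tolist())
# red button ctr
print(back(*cam["top"],(298.8,175),142),back(*cam["side"],(324.5,226.3),147))
# base circle center in top: u 286..319.5
print(back(*cam["top"],(302.8,185),40))
E
```

```text
side -+ [599.2 -72.1 152. ]
side -- [588.8 -93.7 152. ]
side ++ [ 676.6 -104.5  152. ]
side +- [ 661.3 -128.1  152. ]
top ++ [ 665.7 -105.   152. ]
top +- [ 655.1 -129.1  152. ]
top -+ [593.7 -78.9 152. ]
top -- [585.8 -96.2 152. ]
('top',) [ 6.26179e+02 -1.01195e+02 -3.88000e-01]
[[0.2, -2.1], [0.2, -2.3], [-2.0, 1.4], [0.2, 1.8]]
('side',) [ 6.32075e+02 -9.93400e+01 -4.15000e-01]
[[-1.0, -0.6], [-1.0, -0.1], [0.6, 0.2], [2.1, 0.2]]
('top', 'side') [ 6.30047e+02 -1.00736e+02 -3.97000e-01]
[[-1.7, -0.1], [-1.5, 0.4], [0.1, 0.4], [1.6, 0.4], [0.1, -3.2], [0.0, -3.4], [-2.3, 0.2], [-0.2, 0.7]]
[633.19046904 -84.9885552  142.        ] [640.37216639 -86.61548733 147.        ]
[ 624.55253969 -101.77032315   40.        ]
```

```bash
cat >> h.py <<'E'
def overlay(p,name):
    out=[]
    for n,(x0,y0,x1,y1) in (("top",(280,150,330,200)),("side",(295,210,345,260))):
        c=capture(n);s=8;f=cv2.resize(c["frame"][y0:y1,x0:x1,::-1],None,fx=s,fy=s,interpolation=cv2.INTER_CUBIC)
        C,S=np.cos(p[2]),np.sin(p[2])
        def q(x,y,z):
            u=proj(c["K"],c["extrinsics"],(p[0]+C*x-S*y,p[1]+S*x+C*y,z)); return tuple(int(v) for v in ((u+.5-[x0,y0])*s-.5).round())
        def box(xa,xb,ya,yb,za,zb,col):
            P=[(x,y,z) for x in(xa,xb) for y in(ya,yb) for z in(za,zb)]
            for i in range(8):
                for j in (1,2,4):
                    if not i&j: cv2.line(f,q(*P[i]),q(*P[i|j]),col,1)
        h=p[3]
        box(-45,45,-13,13,h-15,h+15,(0,255,0)); box(-22,22,13,22,h-10,h+10,(255,255,0))
        out.append(f)
    cv2.imwrite(f"pics/{name}.png",np.hstack(out))
E
python3 - <<'E'
from h import *
overlay([628,-100.5,-.4,137],"o1")
E
```

```text
(no output)
```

View pics/o1.png

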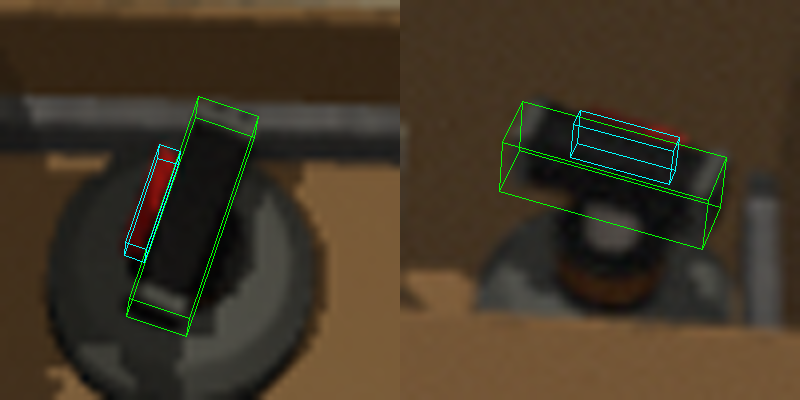

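```bash
python3 - <<'E'
from h import *
overlay([632,-101,-.41,137],"o2")
E
```

```text
(no output)
```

View pics/o2.png

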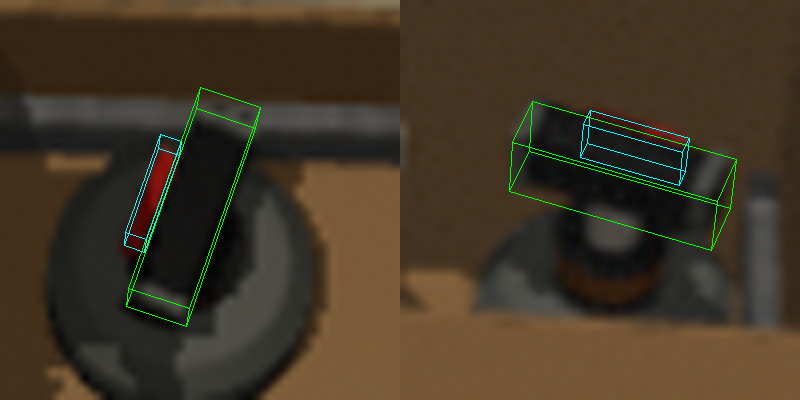

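The overlay puts the handle at about (630.5, -101) with yaw ≈ -0.405, and its red button faces +y. Both views agree to within a few mm. I'll lift, turn, and move above it with the gripper open.

>>> step_arm:
  increments: "0 0 0 -5 0 -40 -1; 0 0 -0.1 -15 0 -85 -1; 0 0 -0.25 -35 10 -92 -1; 0 0 -0.4 -60 20 -92 -1; 0 0 -0.57 -85 35 -92 -1; 0 0 -0.74 -110 50 -92 -1; 0 0 -0.91 -130 62 -92 1; 0 0 -1.08 -145 70 -92 1; 0 0 -1.26 -157 74 -92 1; 0 0 -1.26 -157 74 -92 1; 0 0 -1.26 -157 74 -92 1; 0 0 -1.26 -157 74 -92 1"

```text
time: 9.38
tool_pos: [630.8, -99.2, 300.9]
tcp_rot: [3.141, 0.0, 2.736]
contact_force: [-0.1, 0.7, -0.3]
grip_width: 55.8
```

```bash
python3 - <<'E'
from h import *
o=get_obs();print(o["time"],o["tool_pos"],o["tcp_rot"],o["joint_positions"].round(2),o["grip_width"],o["contact_force"].round(1))
crop("side","s6",200,140,360,290,4)
crop("top","t6",220,130,370,260,4)
E
```

```text
9.375 [630.77666351 -99.17421554 300.905957  ] [3.14148639e+00 1.87673693e-04 2.73550697e+00] [-0.28  0.53  1.08  0.    1.53 -1.44] 55.833819170420696 [-0.1  0.7 -0.3]
```

View pics/s6.png

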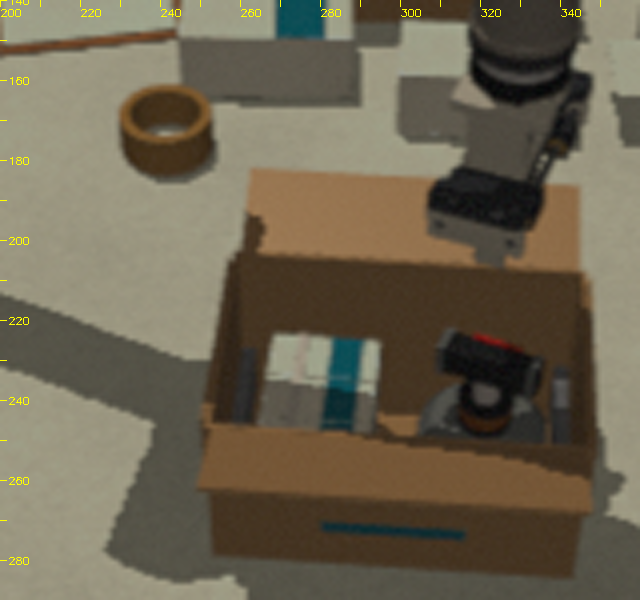

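View pics/t6.png

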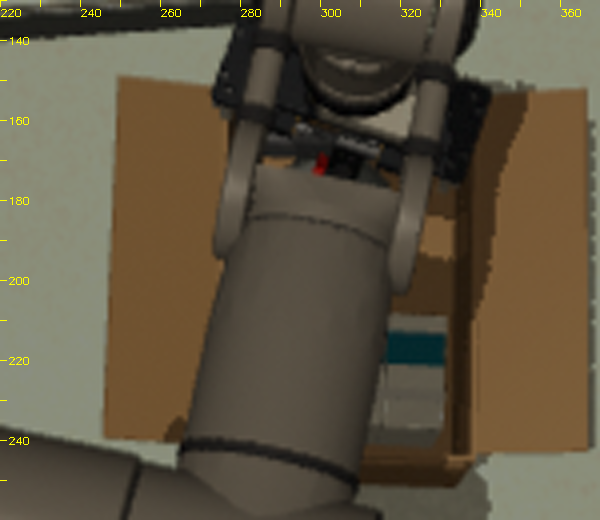

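Both flaps lie open and the gripper is open above the handle. I'll work out the flap angles numerically.

```bash
python3 - <<'E'
from h import *
from scipy.optimize import least_squares
cam={n:cal(n) for n in("top","side")}
def ed(s,t,x):
    y=s*(104-90*np.cos(t)); c,S=np.cos(-.094),np.sin(-.094)
    return (556.4+c*x-S*y,-100.9+S*x+c*y,165+90*np.sin(t))
for s,o in ((1,[("top",148,(249.5,148.8)),("top",-148,(245.8,239)),("side",-148,(261.8,182.3)),("side",148,(345,186.5))]),(-1,[("top",148,(367,152)),("top",-148,(367.5,242.5)),("side",-148,(249.5,262)),("side",148,(347,268))])):
    f=lambda t:np.concatenate([proj(*cam[n],ed(s,t[0],x))-u for n,x,u in o])
    r=least_squares(f,[2.6]);print(s,r.x,f(r.x).round(1))
E
```

```text
1 [2.89432593] [-2.  -0.5 -1.5  0.  -0.4 -0.5 -1.4 -0.7]
-1 [2.86068828] [-1.1 -1.5 -0.6 -1.  -0.9  0.7  0.8  0.3]
```

Both flaps are at about 2.87 rad, well past 2.2. Now I open fully and descend.

>>> step_arm:
  increments: "0 0 0 0 0 0 1; 0 0 0 0 0 20 1; 0 0 0 0 0 45 1; 0 0 0 0 0 70 1; 0 0 0 0 0 95 1; 0 0 0 0 0 115 1; 0 0 0 0 0 130 1; 0 0 0 0 0 145 1; 0 0 0 0 0 155 1; 0 0 0 0 0 159 1; 0 0 0 0 0 159 1"

```text
time: 10.95
tool_pos: [631.0, -99.9, 141.8]
tcp_rot: [-3.142, 0.0, 2.737]
contact_force: [0.9, 0.3, 0.1]
grip_width: 91.7
```

```bash
python3 - <<'E'
from h import *
crop("side","s7",240,140,360,290,4)
crop("top","t7",240,130,370,230,5)
E
```

```text
(no output)
```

View pics/s7.png

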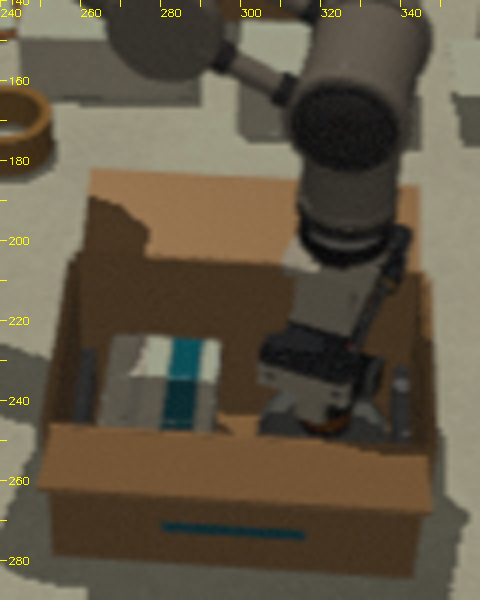

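View pics/t7.png

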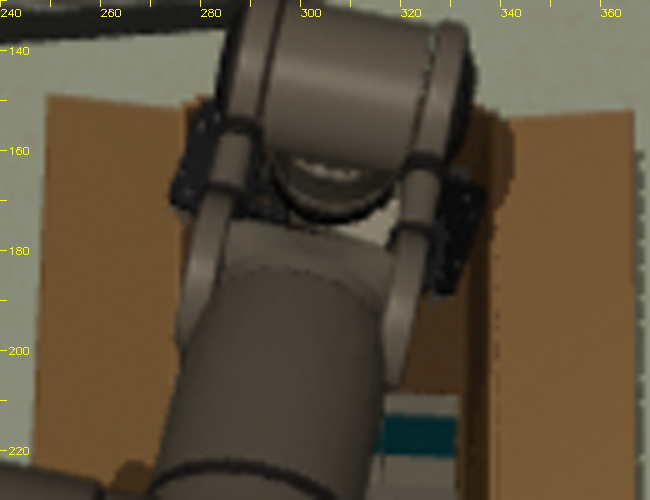

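The gripper straddles the handle in the carton with no contact force. Now I close it.

>>> step_arm:
  increments: "0 0 0 0 0 0 -1; 0 0 0 0 0 0 -1; 0 0 0 0 0 0 -1; 0 0 0 0 0 0 -1; 0 0 0 0 0 0 -1; 0 0 0 0 0 0 -1; 0 0 0 0 0 0 -1; 0 0 0 0 0 0 -1"

```text
time: 12.05
tool_pos: [631.4, -97.9, 141.7]
tcp_rot: [3.138, -0.0, 2.737]
contact_force: [3.0, 8.4, -0.8]
grip_width: 27.8
```

The width of 27.8 mm means the button is fully in. There's about 9 N sideways, so I shift 2 mm along tool y to relieve it and then draw up.

>>> step_arm:
  increments: "0 0 0 0 2 0 -1; 0 0 0 0 2 -3 -1; 0 0 0 0 2 -10 -1; 0 0 0 0 2 -20 -1; 0 0 0 0 2 -30 -1; 0 0 0 0 2 -40 -1; 0 0 0 0 2 -40 -1"

```text
time: 12.92
tool_pos: [631.4, -97.8, 183.2]
tcp_rot: [3.141, 0.0, 2.737]
contact_force: [0.0, 3.8, -3.1]
grip_width: 28.2
```

>>> step_arm:
  increments: "0 0 0 0 0 -12 -1; 0 0 0 0 0 -24 -1; 0 0 0 0 0 -36 -1; 0 0 0 0 0 -48 -1; 0 0 0 0 0 -60 -1; 0 0 0 0 0 -72 -1; 0 0 0 0 0 -84 -1; 0 0 0 0 0 -94 -1; 0 0 0 0 0 -100 -1; 0 0 0 0 0 -100 -1"

```text
time: 14.18
tool_pos: [631.4, -97.8, 283.2]
tcp_rot: [3.141, 0.001, 2.737]
contact_force: [0.7, 5.2, -2.9]
grip_width: 28.3
```

```bash
python3 - <<'E'
from h import *
crop("side","s8",260,120,360,260,4)
E
```

```text
(no output)
```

View pics/s8.png

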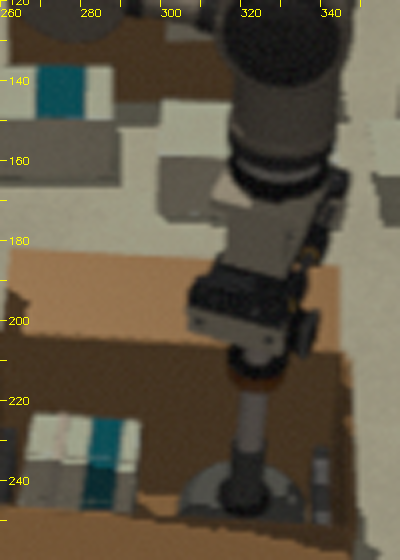

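The mast has risen with the gripper: the lens is near (322,215) and the tube shows below it. Now the last 8 mm or so, gently onto the hard stop.

>>> step_arm:
  increments: "0 0 0 0 1 -3 -1; 0 0 0 0 1 -6 -1; 0 0 0 0 1 -8 -1; 0 0 0 0 1 -9 -1; 0 0 0 0 1 -10 -1; 0 0 0 0 1 -10 -1; 0 0 0 0 1 -10 -1"

```text
time: 15.1
tool_pos: [631.5, -97.7, 291.7]
tcp_rot: [-3.14, -0.001, 2.736]
contact_force: [-4.7, -1.3, -5.2]
grip_width: 28.0
```

>>> step_arm:
  increments: "0 0 0 0 0 -1 -1; 0 0 0 0 0 -2 -1; 0 0 0 0 0 -2 -1; 0 0 0 0 0 -2 -1; 0 0 0 0 0 -2 -1"

```text
time: 15.72
tool_pos: [631.5, -97.7, 291.8]
tcp_rot: [-3.14, -0.003, 2.736]
contact_force: [-3.7, -4.7, -17.6]
grip_width: 28.2
```

```bash
python3 - <<'E'
from h import *
crop("side","s9",240,110,360,290,3)
c=crop("top","t9",230,130,370,250,5)
o=get_obs();print(o["tool_pos"],o["contact_force"],o["grip_width"],o["dq"].round(4))
E
```

```text
[631.47378673 -97.6840738  291.78371633] [ -3.2321729   -4.13257856 -18.16859722] 27.868870824917913 [-0.001   0.0013  0.0008  0.0005 -0.0014 -0.001 ]
```

View pics/s9.png

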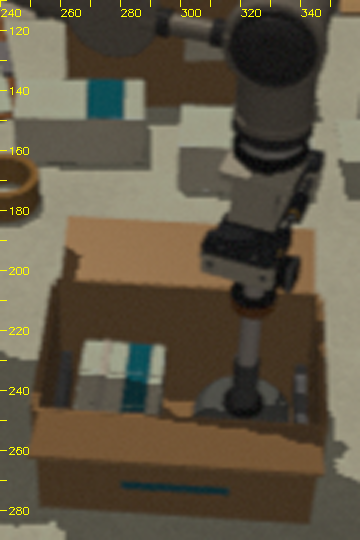

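View pics/t9.png

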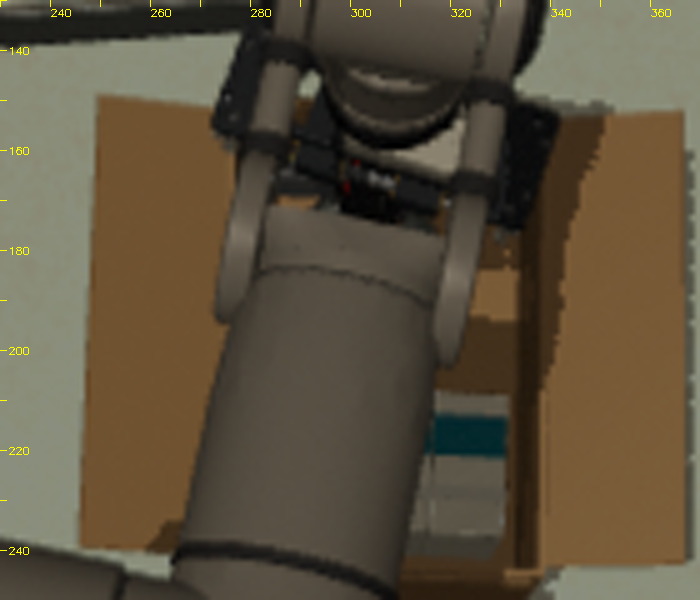

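The hard stop is confirmed: the rise is 150 mm and the force climbs without further travel. I'll ease off the extra 2 mm of pull and hand in.

>>> step_arm:
  increments: "0 0 0 0 0 1 -1; 0 0 0 0 0 2 -1; 0 0 0 0 0 2 -1; 0 0 0 0 0 2 -1; 0 0 0 0 0 2 -1; 0 0 0 0 0 2 -1"

```text
time: 16.58
tool_pos: [631.5, -97.7, 291.7]
tcp_rot: [-3.14, -0.001, 2.736]
contact_force: [-6.0, -4.3, -9.7]
grip_width: 27.9
```

```bash
python3 -c "
from plant import *
print(close_job()); o=get_obs(); print(o['tool_pos'],o['grip_width'],o['contact_force'])"
```

```text
the job is handed in; nothing more can be done
None
the job is handed in; nothing more can be done
```

The mast is fully out at its second stop, and the gripper is still holding the handle with the red button squeezed in, ready for your safety pin. I handed the job in at about 16.6 s of the 69 s allowed; no verdict is reported.

- **Flaps:** I swung both outward with the closed fingertips. By a fit to the images they lay open at about 2.89 rad (left) and 2.86 rad (right), measured before the grasp. They were still open in the last pictures.
- **Button:** The grip width settled at 27.8–28.3 mm, which matches the button being fully in at 28 mm.
- **Mast:** The tool rose 150.0 mm with the handle held. Raising the command 2 mm further added about 12 N but no travel, so it is on the hard stop. I then took that extra 2 mm back off.
- **State at hand-in:** The arm was still, with about 10 N of load along the mast.
- **Other items:** The last pictures show the mask packs standing in the carton as before. I did not measure the other items on the table; the arm passed high above them and recorded no unexpected contact.

The two cameras disagreed by about 3–6 mm along the handle, which the grip could absorb. There was also a small sideways load on the grip, about 9 N at first and 7 N at the end.

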